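Pull the blown fuse carrier out of the kiln's fuse unit

ROBOT

A 6-joint arm with a two-finger parallel gripper is mounted at the origin on a cart in front of the work surface, level with it; the furniture and walls round the work are solid. World frame = base frame: x ahead of the robot, y to its left, z up, the work surface at z = 0. Lengths are in m, angles in rad, forces in N, time in s.
With the tool pointing down it reaches from about 0.425 to 0.925 m from the base axis. Payload 12.5 kg.
Tool frame: the origin (TCP) lies on the centre line of the jaws, within the pads' length; the fingertips stand 17 mm ahead of it and the grasp point (between the pads) lies 2 mm behind it; x points along the fingers, y is the direction in which the jaws open and shut, and the axes are right-handed (so a half turn about x gives the same grasp; the last joint's range is limited). The gripper opens to 85 mm and grips with 20 to 120 N. Pads are 22 mm wide; open, the fingers measure 114 mm over their backs; the gripper's body (76 mm by 85 mm) begins 54 mm behind the grasp point. The pads swing forward as they close: fully open they stand 13 mm farther back than shut.
Start: joints at [1.082, 0.491, 1.559, -0, 1.092, -0.106], TCP at [0.233, 0.58, 0.248] pointing down, gripper open.
Joint ranges: [-3.1, 3.1], [-0.84, 2.19], [0.05, 2.79], [-1.13, 4.28], [0.06, 2.93], [-2.69, 2.69]. Speed limits (rad/s): [2.22, 2.22, 2.79, 3.14, 3.14, 3.14].

INTERFACE

Orientations are given as a 3x3 rotation matrix whose columns are the frame's x, y, z axes.
In Python, from plant import * gives the robot as it stands.
- The arm moves only by the tool arm_command, never from a script. Its argument "rows" is a list of rows, each a list of 7 numbers: the shift along the world's x, y, z in cm, then the turn, a rotation vector about the world's x, y, z in degrees, then the opening, from -1 (shut) to 1 (fully open). A call has 1 to 20 rows; each row is the pose to reach, as a shift and turn from the pose commanded when the call began; what a row does not reach only later rows make up. A row lasts 1/8 s, in which the tool goes at most 62.5 mm and 10.7 degrees, less where a joint would pass 70% of its speed; a pose out of reach is approached as far as the arm can. A call with a gripper value outside its range is refused whole. The fingers move at their own pace and stop on an object; "squeeze" is the grip in N (left out, the last holds). Time passes only in rows, so rows that repeat a pose let the fingers close. It gives the time, the measured TCP pose, the force and the opening at its end, in the units of the state.
- get_state(): the state, without advancing time (a new reading comes with each control period).
- capture(name): name is "scene" or "side" or "wrist"; returns (picture, depth): 480x640x3 uint8, red, green, blue; 480x640 float32, m along the optical axis (not along the pixel's ray), 0 where there is no reading.
- calibration(name): a dict with "camera_matrix" (3x3 intrinsics, pixels), "distortion" ([k1, k2, p1, p2, k3] as OpenCV has them; the pictures are not rectified), "camera_from_world" (4x4, takes a point from world to camera coordinates). Camera axes: x right, y up, looking along -z (the intrinsics and any distortion apply to the point x, -y, -z); pixel columns grow to the right and rows downward; lengths in m; the calibration is good to about 2 mm. A picture is of the moment at which its call begins: read the wrist's pose just before it. calibration takes no time and is no camera call; for the wrist camera it gives the pose at the moment of the call.
- finish_job(): hands the job in, once; it reports no verdict.
Trained networks look in the newest picture that a camera, given by its name, has taken for a name from the list of things; names that differ only in an ending like _2 or _b are one class to them, and where a whole thing is asked for, a point or a joint stands for the part that bears it (a point fixed in the world has none). Each returns a list of dicts, best first, with "conf" (0 to 1); they miss things now and then, are a little off and sometimes report something else, mostly with a low value. They report only what shows in the picture. A call takes as long as a camera call. They do not tell look-alikes from the thing itself.
- spot_in(query, camera): "location" ([column, row] in pixels, amid what is visible of it).
- regions_of(query, camera): "pixels" (480x640 bool, what is visible of it) and "location" ([column, row] in pixels, amid what is visible of it).
- mark_of(query, camera): "location" ([column, row] in pixels: a listed point, or the origin of a listed thing).
The state is a dict: "time_s": time; "qpos": joint angles; "joint_velocities": joint speeds; "joint_torque": joint torques, N m; "eef_pos": TCP position; "tcp_rot": TCP orientation; "force": force on the tool from outside, world axes, zero at the start; "wrist_torque": the same for the moment, N m; "grip_width": finger opening in m.
Only numpy, scipy, OpenCV 4.12 (cv2) and the standard library are available. Lean on these libraries where they do the work, as an engineer would, in place of code of your own. Each camera call takes 0.05 s, during which the arm holds its last target. There are 200 camera calls.

TASK

The kiln's fuse unit lies open on the tray table; one of its three fuses has blown, and the pin on top of that fuse's carrier has sprung up. Squeeze that carrier's two side catches together, draw it straight up out of its socket and finish while holding it there, upright and still, catches still squeezed, at least 10 cm above where it sat. Leave the other two carriers seated, and do not disturb the dishes and the screwdriver on the table.

Things in the scene. Friction and masses are not known exactly. Their poses are not given: they have to be found in the camera images.
- fuse_unit: Kiln fuse unit: grey steel enclosure lying open on the table, fixed, 150 (its x) x 215 (y) x 34 mm; origin at the centre of its underside, x to its back (away from the robot), z up. Three black sockets in a row along y, at y = -68, -14, +40 mm, x = 0; each 57 x 34 mm, top 62 mm above the table. Which carrier sits in which socket varies. Screw terminals beside them are lower.
- carrier_a_grip (a point): Fuse carrier a: loose, white plastic, 0.08-0.16 kg, body 21 (x) x 26 (y) x 80 mm, upright, axes as the unit's. This point: its centre line midway between its two thumb pads, 68 mm above its underside, 86 mm above the table when seated. Pads face -x and +x, 20 mm wide, from 14 below to 13 mm above this point; outsides about 49 mm apart at rest, 29 squeezed. Socket top is 24 mm below this point.
- carrier_a_pin_tip (a point): Top of the steel striker pin, 12 mm across, in the middle of carrier a's top face. With a sound fuse it is nearly flush, 13 mm above carrier_a_grip; with a blown fuse it stands up, 32 mm above it. Exactly one of the three is up.
- carrier_a_front (a joint): Spring catch on carrier a's front (-x) side, hinged near its foot: 0 rad at rest, its hook then under the socket's lip, holding the carrier in against any pull; 0.16 rad with its thumb pad pressed inward to the stop (about 7 N). The hook is free from about 0.1 rad. It springs back when let go. Carrier in socket: 1 mm play, 44 mm deep.
- carrier_a_back (a joint): Spring catch on carrier a's back (+x) side, hinged near its foot: 0 rad at rest, its hook then under the socket's lip, holding the carrier in against any pull; 0.16 rad with its thumb pad pressed inward to the stop (about 7 N). The hook is free from about 0.1 rad. It springs back when let go. Carrier in socket: 1 mm play, 44 mm deep.
- carrier_b_grip (a point): Fuse carrier b: loose, white plastic, 0.08-0.16 kg, body 21 (x) x 26 (y) x 80 mm, upright, axes as the unit's. This point: its centre line midway between its two thumb pads, 68 mm above its underside, 86 mm above the table when seated. Pads face -x and +x, 20 mm wide, from 14 below to 13 mm above this point; outsides about 49 mm apart at rest, 29 squeezed. Socket top is 24 mm below this point.
- carrier_b_pin_tip (a point): Top of the steel striker pin, 12 mm across, in the middle of carrier b's top face. With a sound fuse it is nearly flush, 13 mm above carrier_b_grip; with a blown fuse it stands up, 32 mm above it. Exactly one of the three is up.
- carrier_b_front (a joint): Spring catch on carrier b's front (-x) side, hinged near its foot: 0 rad at rest, its hook then under the socket's lip, holding the carrier in against any pull; 0.16 rad with its thumb pad pressed inward to the stop (about 7 N). The hook is free from about 0.1 rad. It springs back when let go. Carrier in socket: 1 mm play, 44 mm deep.
- carrier_b_back (a joint): Spring catch on carrier b's back (+x) side, hinged near its foot: 0 rad at rest, its hook then under the socket's lip, holding the carrier in against any pull; 0.16 rad with its thumb pad pressed inward to the stop (about 7 N). The hook is free from about 0.1 rad. It springs back when let go. Carrier in socket: 1 mm play, 44 mm deep.
- carrier_c_grip (a point): Fuse carrier c: loose, white plastic, 0.08-0.16 kg, body 21 (x) x 26 (y) x 80 mm, upright, axes as the unit's. This point: its centre line midway between its two thumb pads, 68 mm above its underside, 86 mm above the table when seated. Pads face -x and +x, 20 mm wide, from 14 below to 13 mm above this point; outsides about 49 mm apart at rest, 29 squeezed. Socket top is 24 mm below this point.
- carrier_c_pin_tip (a point): Top of the steel striker pin, 12 mm across, in the middle of carrier c's top face. With a sound fuse it is nearly flush, 13 mm above carrier_c_grip; with a blown fuse it stands up, 32 mm above it. Exactly one of the three is up.
- carrier_c_front (a joint): Spring catch on carrier c's front (-x) side, hinged near its foot: 0 rad at rest, its hook then under the socket's lip, holding the carrier in against any pull; 0.16 rad with its thumb pad pressed inward to the stop (about 7 N). The hook is free from about 0.1 rad. It springs back when let go. Carrier in socket: 1 mm play, 44 mm deep.
- carrier_c_back (a joint): Spring catch on carrier c's back (+x) side, hinged near its foot: 0 rad at rest, its hook then under the socket's lip, holding the carrier in against any pull; 0.16 rad with its thumb pad pressed inward to the stop (about 7 N). The hook is free from about 0.1 rad. It springs back when let go. Carrier in socket: 1 mm play, 44 mm deep.
- tray_dish_2: Drying square clay dish, 112 mm square, 39 mm high, loose on the table to the right of the unit; leave it alone. Origin at the centre of its underside.
- tray_dish_5: Drying square clay dish, 112 mm square, 39 mm high, loose on the table to the right of the unit; leave it alone. Origin at the centre of its underside.
- screwdriver: Screwdriver with a black handle, 170 mm long, loose on the table between the unit and the dishes; leave it alone. Origin under its middle.
Mind the look-alikes: they are no part of the job. What is shaped like the part that bears carrier_a_grip but turquoise is not meant.

How it is judged:
On the way, in this order (a step that is already met when the one before it is completed fails the run):
1. Both side catches of the blown fuse's carrier are squeezed in while it still sits in its socket (value of joint each of carrier_b_front, carrier_b_back above 0.07 rad and z of carrier_b_grip in the frame of fuse_unit below 0.092 m), for 0.1 s.
2. The blown fuse's carrier is drawn clear of its socket (z of carrier_b_grip in the frame of fuse_unit above 0.151 m), for 0.1 s.
At the end, for the whole second after the job is handed in: The blown carrier is held in the fingers, both catches squeezed past 0.07 rad, 95 mm or more above its seat, within 0.3 rad of upright, below 0.03 m/s, touching no unit or other carrier; the other two are within 6 mm of seated; dishes and screwdriver moved under 15 mm (z of carrier_b_grip in the frame of fuse_unit above 0.181 m and value of joint each of carrier_b_front, carrier_b_back above 0.07 rad and contact force between the fingers and carrier_b above 2 N and contact force between carrier_b and fuse_unit below 0.1 N and contact force between carrier_b and carrier_a below 0.1 N and contact force between carrier_b and carrier_c below 0.1 N and angle between carrier_b_grip's own z axis and vertical below 0.3 rad and linear speed of carrier_b below 0.03 m/s and z of each of carrier_a_grip, carrier_c_grip in the frame of fuse_unit below 0.092 m and distance of each of tray_dish_2, tray_dish_5, screwdriver from where it was at the start of the episode below 0.015 m); the arm keeps its last pose, push and grip.
It fails at once if another carrier is drawn up out of its socket (z of any of carrier_a_grip, carrier_c_grip in the frame of fuse_unit above 0.096 m).
It fails at once if a dish or the screwdriver is shifted by more than 15 mm (distance of any of tray_dish_2, tray_dish_5, screwdriver from where it was at the start of the episode above 0.015 m).
It also fails if it takes over 29 s, if anything falls off the work surface, if the arm or the gripper's body presses on something with over 40 N, if the wrist force passes 120 N, or if a joint passes its speed limit or range.

## Working session

There is one attempt and no reset: what is moved stays moved. The work goes in short steps, Python scripts to look and compute and a tool call to move; the robot and the scene stay as the last step left them, time stands still between calls to the robot, and variables do not carry over. Pictures are saved under pics/ and viewed, about 8 in all and at most 12, crops included, and the job is handed in when it is done.

Besides the shell and the picture viewer there is one more tool, called after "Emit:" in YAML: its name, and indented under it one key for each argument. arm_command: Moves the arm, as the interface text tells. Its arguments: {"type":"object","properties":{"rows":{"type":"array","items":{"type":"array","items":{"type":"number"}}},"squeeze":{"type":"number"}},"required":["rows"]}

```bash
mkdir -p pics; cat > h.py <<'E'
from plant import *
import numpy as np, cv2
def cap(n,f):
    c=calibration(n); p,d=capture(n); cv2.imwrite('pics/'+f,p[:,:,::-1]); return c,p,d
def back(c,uv,depth):
    K=np.array(c["camera_matrix"]);D=np.array(c["distortion"])
    q=cv2.undistortPoints(np.array(uv,float).reshape(-1,1,2),K,D).reshape(-1,2)
    z=np.array(depth,float).reshape(-1)
    P=np.c_[q[:,0]*z,-q[:,1]*z,-z,np.ones(len(z))]
    return (P@np.linalg.inv(np.array(c["camera_from_world"])).T)[:,:3]
def atz(c,uv,z):
    a=back(c,uv,[0.1]*len(np.reshape(uv,(-1,2)))); b=back(c,uv,[1.0]*len(a))
    t=(z-a[:,2])/(b[:,2]-a[:,2]); return a+t[:,None]*(b-a)
def proj(c,P):
    T=np.array(c["camera_from_world"]);P=np.reshape(P,(-1,3));Q=P@T[:3,:3].T+T[:3,3];Q[:,1:]*=-1
    return cv2.projectPoints(Q,np.zeros(3),np.zeros(3),np.array(c["camera_matrix"]),np.array(c["distortion"]))[0].reshape(-1,2)
E
python3 - <<'E'
from h import *
np.set_printoptions(precision=3,suppress=True)
s=get_state();print(s['time_s'],s['eef_pos'],s['tcp_rot'],s['grip_width'])
ims=[]
for n in('scene','side'):
    c,p,d=cap(n,n+'0.png');ims.append(p)
    print(n,np.linalg.inv(np.array(c["camera_from_world"]))[:3,3])
    for q in('carrier_b_grip','carrier_b_pin_tip','fuse_unit'):
        for m in mark_of(q,n):
            u,v=m['location'];print(q,m['conf'],np.round([u,v]),back(c,[u,v],[d[int(v),int(u)]]))
cv2.imwrite('pics/both.png',cv2.resize(np.vstack(ims),(600,900))[:,:,::-1])
E
```

```text
0.0 [0.233 0.58  0.248] [[-0.001  0.373  0.928]
 [-0.001  0.928 -0.373]
 [-1.    -0.001 -0.   ]] 0.08513025835222869
scene [-0.049 -0.41   0.725]
carrier_b_grip 0.66 [320. 198.] [[ 0.538 -0.075  0.099]]
carrier_b_pin_tip 0.87 [322. 187.] [[ 0.636 -0.025  0.032]]
fuse_unit 0.78 [319. 222.] [[ 0.521 -0.084  0.047]]
fuse_unit 0.34 [337. 210.] [[ 0.524 -0.123  0.1  ]]
side [0.408 0.704 0.667]
carrier_b_grip 0.71 [267. 261.] [[ 0.546 -0.062  0.096]]
carrier_b_pin_tip 0.95 [267. 248.] [[ 0.546 -0.076  0.116]]
fuse_unit 0.68 [267. 298.] [[ 0.54  -0.003  0.048]]
fuse_unit 0.41 [269. 262.] [[ 0.542 -0.062  0.094]]
```

View pics/scene0.png

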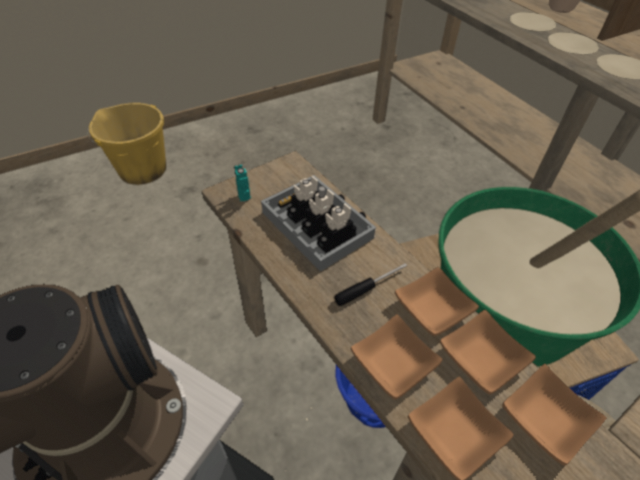

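View pics/side0.png

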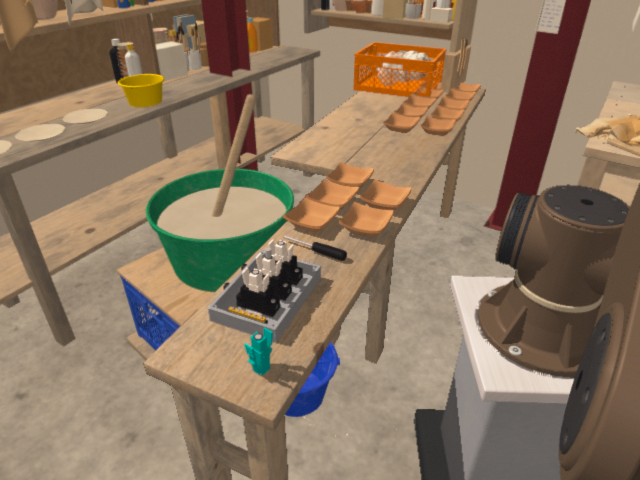

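Scene view: white carriers at about (307,188), (321,203), (338,218), and a turquoise look-alike at (242,183) standing alone on the table. Side view: whites at (254,280), (266,263), (282,252), turquoise at (261,352). The screwdriver lies at (375,283) in the scene view. Next is a close crop to find the raised pin.

```bash
python3 - <<'E'
from h import *
a=cv2.imread('pics/scene0.png')[165:275,250:385];b=cv2.imread('pics/side0.png')[225:335,205:340]
cv2.imwrite('pics/crop0.png',np.hstack([cv2.resize(x,(400,326),interpolation=cv2.INTER_CUBIC) for x in(a,b)]))
E
```

```text
(no output)
```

View pics/crop0.png

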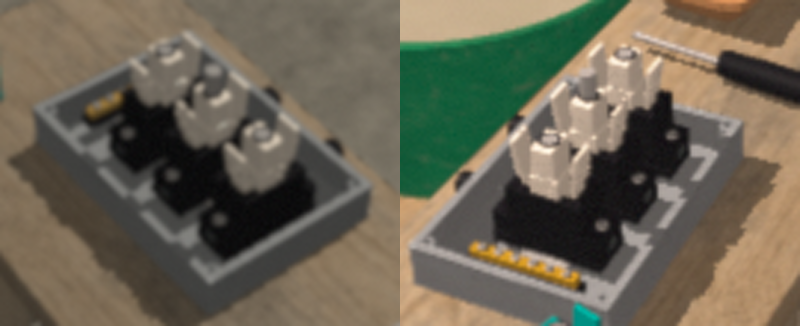

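The raised pin is on the middle white carrier: scene about (321,190), side about (267,248). Its two neighbours have flush pins. Next I measure the unit's yaw and the carrier centre.

```bash
python3 - <<'E'
from h import *
np.set_printoptions(precision=4,suppress=True)
vv,uu=np.mgrid[:480,:640]
for n in('scene','side'):
    c,p,d=cap(n,n+'1.png')
    X=back(c,np.c_[uu.ravel(),vv.ravel()],d.ravel()).reshape(480,640,3)
    near=(np.hypot(X[...,0]-.54,X[...,1]+.07)<.17)&(d>0)
    m=near&(X[...,2]>.028)&(X[...,2]<.038)
    print(n,m.sum(),cv2.minAreaRect(X[m][:,:2].astype(np.float32)*1000))
    for lo,hi in((.105,.125),(.09,.103)):
        m=near&(X[...,2]>lo)&(X[...,2]<hi)
        k,l,st,ce=cv2.connectedComponentsWithStats(m.astype(np.uint8))
        for i in range(1,k):
            if st[i,4]>3: print(lo,st[i,4],ce[i],np.median(X[l==i],0),X[l==i].min(0),X[l==i].max(0))
    for q in('carrier_b_pin_tip','carrier_b_grip','fuse_unit'):
        for r in mark_of(q,n):
            print(q,r['conf'],np.round(r['location'],1),atz(c,r['location'],.118),atz(c,r['location'],.099),atz(c,r['location'],.086),atz(c,r['location'],0))
E
```

```text
scene 1446 ((555.029296875, -61.89698791503906), (220.03265380859375, 164.36920166015625), 69.25990295410156)
0.105 43 [320.7674 191.0465] [ 0.5416 -0.0741  0.1149] [ 0.5366 -0.0792  0.1057] [ 0.5511 -0.0685  0.1201]
0.09 23 [314.     179.8696] [ 0.5839 -0.0327  0.0943] [ 0.5773 -0.0403  0.0904] [ 0.5889 -0.0231  0.0986]
0.09 91 [304.956  183.7912] [ 0.5596 -0.0252  0.0972] [ 0.5513 -0.0362  0.0901] [ 0.5729 -0.0097  0.1009]
0.09 25 [295.88 188.36] [ 0.5403 -0.0152  0.0945] [ 0.5363 -0.0244  0.0907] [ 0.5485 -0.003   0.0974]
0.09 27 [329.4815 193.2222] [ 0.5646 -0.0813  0.0943] [ 0.5613 -0.0913  0.09  ] [ 0.5719 -0.0719  0.0982]
0.09 78 [320.9487 198.2949] [ 0.5396 -0.0781  0.0972] [ 0.5327 -0.0876  0.09  ] [ 0.5489 -0.0613  0.1029]
0.09 26 [311.8846 202.5769] [ 0.5212 -0.0655  0.0945] [ 0.5173 -0.0745  0.0902] [ 0.526  -0.0563  0.0973]
0.09 33 [346.3939 207.697 ] [ 0.5459 -0.1318  0.0931] [ 0.5413 -0.1414  0.0902] [ 0.5506 -0.1228  0.0989]
0.09 104 [337.6442 212.3173] [ 0.5215 -0.1253  0.0977] [ 0.5123 -0.138   0.0901] [ 0.5346 -0.1101  0.1008]
0.09 31 [328.5484 217.7419] [ 0.5015 -
[... 1387 characters left out ...]
8]
0.09 25 [278.56 262.04] [ 0.5217 -0.061   0.0941] [ 0.5178 -0.0707  0.091 ] [ 0.5269 -0.0538  0.0972]
0.09 28 [244.7143 271.3214] [ 0.5849 -0.0277  0.0935] [ 0.58   -0.0371  0.0906] [ 0.5894 -0.0187  0.0966]
0.09 98 [254.9388 273.7755] [ 0.5628 -0.0173  0.097 ] [ 0.5524 -0.0324  0.0902] [ 0.5743 -0.0055  0.1005]
0.09 26 [265.6538 277.3462] [ 0.541  -0.0117  0.0942] [ 0.5376 -0.0202  0.0902] [ 0.5456 -0.0016  0.0972]
carrier_b_grip 0.57 [268.8 259.6] [[ 0.5371 -0.036   0.118 ]] [[ 0.5416 -0.0616  0.099 ]] [[ 0.5446 -0.0791  0.086 ]] [[ 0.5648 -0.195   0.    ]]
fuse_unit 0.81 [266.7 296. ] [[0.5266 0.0709 0.118 ]] [[0.5307 0.049  0.099 ]] [[0.5335 0.034  0.086 ]] [[ 0.5521 -0.0652  0.    ]]
```

Middle carrier centre is about (0.544, -0.0735). The unit's yaw is about -20.7°, so the jaw axis should lie at -20.7° (now 68.1°, turn -89°). I go to a hover above it.

Emit:
arm_command:
  rows:
    - [2.6, -5.4, 0, 0, 0, -8, 1]
    - [5.2, -10.9, 0, 0, 0, -16, 1]
    - [7.8, -16.3, 0, 0, 0, -24, 1]
    - [10.4, -21.8, 0, 0, 0, -32, 1]
    - [13, -27.2, 0, 0, 0, -40, 1]
    - [15.5, -32.7, 0, 0, 0, -48, 1]
    - [18.1, -38.1, 0, 0, 0, -56, 1]
    - [20.7, -43.6, 0, 0, 0, -64, 1]
    - [23.3, -49, -1, 0, 0, -72, 1]
    - [25.9, -54.4, -2, 0, 0, -80, 1]
    - [28.5, -59.9, -3, 0, 0, -89, 1]
    - [31.1, -65.35, -4, 0, 0, -89, 1]
    - [31.1, -65.35, -4, 0, 0, -89, 1]
    - [31.1, -65.35, -4, 0, 0, -89, 1]
    - [31.1, -65.35, -4, 0, 0, -89, 1]
    - [31.1, -65.35, -4, 0, 0, -89, 1]
  squeeze: 45

```text
time_s: 2.8
eef_pos: [0.5443, -0.0728, 0.2087]
tcp_rot: [[0.001, 0.935, -0.356], [-0.0, -0.356, -0.935], [-1.0, 0.001, -0.0]]
force: [0.3, -0.3, 0.0]
grip_width: 0.0853
```

```bash
python3 - <<'E'
from h import *
np.set_printoptions(precision=4,suppress=True)
s=get_state();print(s['time_s'],s['eef_pos'],s['tcp_rot'])
c,p,d=cap('wrist','w1.png')
for q in('carrier_b_pin_tip','carrier_b_grip'):
    for r in mark_of(q,'wrist'):
        print(q,r['conf'],np.round(r['location'],1),atz(c,r['location'],.118),atz(c,r['location'],.099),atz(c,r['location'],.086))
vv,uu=np.mgrid[:480,:640]
X=back(c,np.c_[uu.ravel(),vv.ravel()],d.ravel()).reshape(480,640,3)
near=(np.hypot(X[...,0]-.544,X[...,1]+.073)<.1)&(d>0)
for lo,hi in((.105,.125),(.09,.103)):
    m=near&(X[...,2]>lo)&(X[...,2]<hi)
    k,l,st,ce=cv2.connectedComponentsWithStats(m.astype(np.uint8))
    for i in range(1,k):
        if st[i,4]>30: print(lo,st[i,4],ce[i],np.median(X[l==i],0),X[l==i].min(0),X[l==i].max(0))
E
```

```text
2.8 [ 0.5443 -0.0728  0.2087] [[ 0.0006  0.9345 -0.3559]
 [-0.0001 -0.3559 -0.9345]
 [-1.      0.0006 -0.0001]]
carrier_b_pin_tip 0.65 [317.3 246.5] [[ 0.546  -0.0719  0.118 ]] [[ 0.5438 -0.0783  0.099 ]] [[ 0.5422 -0.0827  0.086 ]]
carrier_b_pin_tip 0.46 [317.4 186.6] [[ 0.5593 -0.037   0.118 ]] [[ 0.5581 -0.0404  0.099 ]] [[ 0.5574 -0.0427  0.086 ]]
carrier_b_grip 0.98 [317.3 233.2] [[ 0.5491 -0.0638  0.118 ]] [[ 0.5471 -0.0696  0.099 ]] [[ 0.5457 -0.0735  0.086 ]]
0.105 376 [316.0293 245.5372] [ 0.5453 -0.0715  0.1172] [ 0.5389 -0.0792  0.105 ] [ 0.5508 -0.067   0.1192]
0.09 1012 [315.9634 156.4289] [ 0.564  -0.0224  0.098 ] [ 0.5524 -0.0361  0.0902] [ 0.5751 -0.0096  0.1007]
0.09 248 [279.3024 156.1492] [ 0.5423 -0.0143  0.0954] [ 0.537  -0.0238  0.09  ] [ 0.5472 -0.0051  0.0979]
0.09 244 [352.5082 156.2869] [ 0.5855 -0.031   0.0954] [ 0.5806 -0.0405  0.0901] [ 0.5904 -0.0217  0.0974]
0.09 531 [315.9096 230.9755] [ 0.5475 -0.0669  0.0975] [ 0.5336 -0.086   0.09  ] [ 0.5562 -0.0596  0.1029]
0.09 215 [281.6698 235.907 ] [ 0.5234 -0.0639  0.0952] [ 0.5177 -0.0742  0.0903] [ 0.5283 -0.0552  0.0971]
0.09 210 [350.119 235.7  ] [ 0.5667 -0.0802  0.0954] [ 0.5618 -0.0909  0.0901] [ 0.5716 -0.0714  0.0975]
0.09 761 [316.0237 306.8541] [ 0.5266 -0.1209  0.0978] [ 0.5146 -0.1367  0.0901] [ 0.537  -0.1098  0.1006]
0.09 181 [283.9061 306.6685] [ 0.5044 -0.1145  0.0952] [ 0.4984 -0.1244  0.0903] [ 0.5089 -0.1053  0.0971]
0.09 183 [348.0164 306.5355] [ 0.5477 -0.1307  0.0953] [ 0.5425 -0.1415  0.09  ] [ 0.5525 -0.122   0.0971]
```

View pics/w1.png

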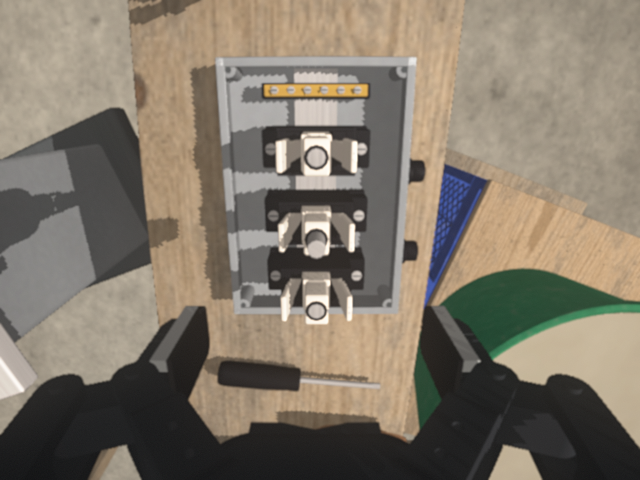

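Wrist view: the raised pin is at (317,245) on the middle carrier, with flush ones at (316,157) and (317,310). The jaws sit symmetrically about column 316. I move down with a ~0.7 mm correction, then squeeze.

Emit:
arm_command:
  rows:
    - [0.05, 0.05, -2.5, 0, 0, 0, 1]
    - [0.05, 0.05, -5, 0, 0, 0, 1]
    - [0.05, 0.05, -7.5, 0, 0, 0, 1]
    - [0.05, 0.05, -10, 0, 0, 0, 1]
    - [0.05, 0.05, -11.2, 0, 0, 0, 1]
    - [0.05, 0.05, -12, 0, 0, 0, 1]
    - [0.05, 0.05, -12, 0, 0, 0, 1]
    - [0.05, 0.05, -12, 0, 0, 0, 1]

```text
time_s: 3.95
eef_pos: [0.5452, -0.0733, 0.089]
tcp_rot: [[0.001, 0.934, -0.357], [-0.0, -0.357, -0.934], [-1.0, 0.001, -0.0]]
force: [0.4, 0.2, 0.6]
grip_width: 0.0852
```

Emit:
arm_command:
  rows:
    - [0, 0, 0, 0, 0, 0, -0.1]
    - [0, 0, 0, 0, 0, 0, -0.4]
    - [0, 0, 0, 0, 0, 0, -0.6]
    - [0, 0, 0, 0, 0, 0, -0.8]
    - [0, 0, 0, 0, 0, 0, -1]
    - [0, 0, 0, 0, 0, 0, -1]
    - [0, 0, 0, 0, 0, 0, -1]
    - [0, 0, 0, 0, 0, 0, -1]
    - [0, 0, 0, 0, 0, 0, -1]
    - [0, 0, 0, 0, 0, 0, -1]
  squeeze: 45

```text
time_s: 5.2
eef_pos: [0.5453, -0.0733, 0.0894]
tcp_rot: [[0.002, 0.934, -0.357], [-0.0, -0.357, -0.934], [-1.0, 0.002, -0.0]]
force: [-2.7, 0.2, 12.1]
grip_width: 0.0251
```

```bash
python3 - <<'E'
from h import *
s=get_state();print(s['time_s'],s['eef_pos'],s['grip_width'],s['force'],s['wrist_torque'])
c,p,d=cap('wrist','w2.png');c,p2,d=cap('side','s2.png')
cv2.imwrite('pics/v2.png',np.hstack([cv2.resize(p,(480,360)),cv2.resize(p2[215:325,200:298],(320,360),interpolation=cv2.INTER_CUBIC)])[:,:,::-1])
E
```

```text
5.2 [ 0.54531264 -0.07331154  0.08941672] 0.02513583787782233 [-2.7074684   0.21469615 12.08923928] [0.09478213 0.37435148 0.03144839]
```

View pics/v2.png

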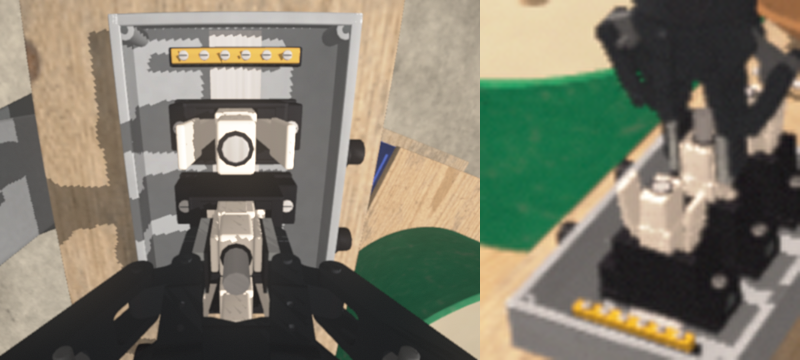

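The fingers straddle the middle carrier, raised pin at (237,270) in the left panel, and both catches are pressed in. Opening is 25 mm. I lift straight up, slowly at first.

Emit:
arm_command:
  rows:
    - [0, 0, 0.3, 0, 0, 0, -1]
    - [0, 0, 0.7, 0, 0, 0, -1]
    - [0, 0, 1.2, 0, 0, 0, -1]
    - [0, 0, 1.7, 0, 0, 0, -1]
    - [0, 0, 1.7, 0, 0, 0, -1]

```text
time_s: 5.92
eef_pos: [0.5451, -0.0733, 0.1058]
tcp_rot: [[0.001, 0.934, -0.357], [-0.0, -0.357, -0.934], [-1.0, 0.001, -0.0]]
force: [0.3, 0.1, -1.4]
grip_width: 0.0254
```

```bash
python3 - <<'E'
from h import *
s=get_state();print(s['time_s'],s['eef_pos'],s['grip_width'],s['force'])
c,p2,d=cap('side','s3.png')
cv2.imwrite('pics/v3.png',cv2.resize(p2[195:325,190:310],(480,520),interpolation=cv2.INTER_CUBIC)[:,:,::-1])
E
```

```text
5.925 [ 0.54508304 -0.07325437  0.10577316] 0.025391431594373754 [ 0.30107608  0.06980243 -1.36526896]
```

View pics/v3.png

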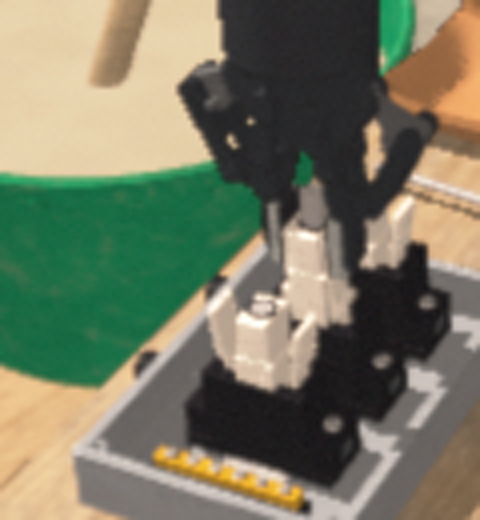

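The carrier is rising with the gripper: its top, at (305,235) in the crop, now stands clearly above its neighbours. The force is only its weight (-1.4 N). I continue up.

Emit:
arm_command:
  rows:
    - [0, 0, 0.8, 0, 0, 0, -1]
    - [0, 0, 1.8, 0, 0, 0, -1]
    - [0, 0, 2.8, 0, 0, 0, -1]
    - [0, 0, 3.8, 0, 0, 0, -1]
    - [0, 0, 4.8, 0, 0, 0, -1]
    - [0, 0, 5.8, 0, 0, 0, -1]
    - [0, 0, 6.8, 0, 0, 0, -1]
    - [0, 0, 7.8, 0, 0, 0, -1]
    - [0, 0, 8.8, 0, 0, 0, -1]
    - [0, 0, 9.8, 0, 0, 0, -1]
    - [0, 0, 10.5, 0, 0, 0, -1]
    - [0, 0, 11, 0, 0, 0, -1]
    - [0, 0, 11, 0, 0, 0, -1]
    - [0, 0, 11, 0, 0, 0, -1]
    - [0, 0, 11, 0, 0, 0, -1]
    - [0, 0, 11, 0, 0, 0, -1]

```text
time_s: 7.98
eef_pos: [0.5449, -0.0732, 0.2151]
tcp_rot: [[-0.0, 0.934, -0.357], [0.0, -0.357, -0.934], [-1.0, -0.0, 0.0]]
force: [0.1, 0.3, -0.8]
grip_width: 0.0254
```

```bash
python3 - <<'E'
from h import *
np.set_printoptions(precision=4,suppress=True)
s=get_state();print(s['time_s'],s['eef_pos'],s['grip_width'],s['force'],np.abs(s['joint_velocities']).max())
c,p2,d=cap('side','s4.png')
vv,uu=np.mgrid[:480,:640]
X=back(c,np.c_[uu.ravel(),vv.ravel()],d.ravel()).reshape(480,640,3)
hsv=cv2.cvtColor(p2,cv2.COLOR_RGB2HSV)
m=(np.hypot(X[...,0]-.545,X[...,1]+.072)<.09)&(hsv[...,1]<60)&(hsv[...,2]>130)&(X[...,2]>.065)
k,l,st,ce=cv2.connectedComponentsWithStats(m.astype(np.uint8))
for i in range(1,k):
    if st[i,4]>15: print(st[i],np.median(X[l==i],0),np.percentile(X[l==i][:,2],[2,98]))
cv2.imwrite('pics/v4.png',cv2.resize(p2[165:345,180:350],(567,600),interpolation=cv2.INTER_CUBIC)[:,:,::-1])
E
```

```text
7.975 [ 0.5449 -0.0732  0.2151] 0.025369290861889302 [ 0.0504  0.3179 -0.7732] 0.002310285027107435
[251 129  14   4  41] [ 0.5414 -0.0419  0.3773] [0.3741 0.3802]
[257 202  36  58 823] [ 0.5391 -0.0641  0.1624] [0.0679 0.2226]
[242 268  27  23 407] [ 0.5625 -0.0149  0.085 ] [0.0661 0.0989]
```

View pics/v4.png

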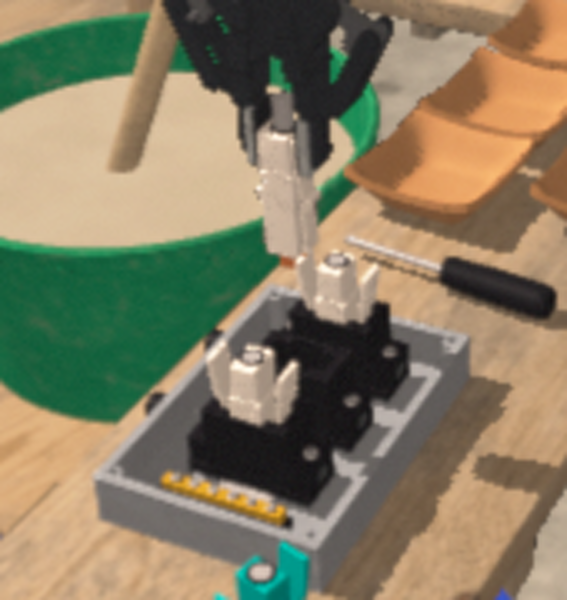

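The carrier hangs upright in the fingers, with its top at about z 0.22 against 0.099 seated. The middle socket at (305,350) is empty, the other two carriers are seated, and the screwdriver and dishes look untouched. I hand it in.

```bash
python3 -c "
from plant import *
print(finish_job()); s=get_state(); print(s['time_s'],s['eef_pos'],s['grip_width'])"
```

```text
the job is handed in; nothing more can be done
None
the job is handed in; nothing more can be done
```

I picked out the blown fuse's carrier, the middle white one with the raised pin. I squeezed both its catches with 45 N, drew it straight up about 12 cm, and handed the job in at about 8 s with the carrier held there.

- **Lift:** the tool stands at z 0.215 m. The carrier's top face reads about 0.22 m, against 0.10 m when seated.
- **Hold:** the opening is steady at 25.4 mm with the arm still. The 25 mm is less than the 29 mm stated for squeezed pads, probably because the pads tilt inward at the height where I gripped. I could not read the catch angles directly, but the carrier came out with almost no pull.
- **Surroundings:** in the last picture the carrier is upright and clear of the unit, and the other two carriers are seated. The dishes, screwdriver and turquoise look-alike appear unmoved; I judged this by eye and did not measure it.
- **Disagreement:** one camera's detected pin position was up to about 1 cm off the depth measurement. I used the depth and the wrist view instead. No check failed, and handing in gives no verdict.

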